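# Set the syringe driver to its mark with the play taken up

### The job

The syringe driver that has a syringe loaded has run past its set mark. Take its drive block by the post, draw it back well behind the mark, towards the motor end, and then bring it forward to the mark, so that it stands at the mark with its last movement forward and the play between block and pusher taken up; then let go. Leave the drive block of the other, empty driver alone.

Things in the scene. Friction and masses are not known exactly. Their poses are not given: they have to be found in the camera images.
- drive_block: Drive block of the driver with a clear syringe (white unit 140x410 mm, fixed). Carriage 34 wide, 50 long; on it a black square grip post, 22x22, from 58 to 125 mm above the table, all else below 72. Origin on the post's axis at table height; y forward (motor end to nozzle), z up. Slides along y only, needs 2 to 8 N, stays put. Its two cheeks straddle the pusher's tongue with 20 mm play.
- pusher: Grey plate, 40x12 mm, top 68 mm high, that presses the syringe's plunger; its steel tongue sits between the block's cheeks. Origin at table height, 30 mm to the block's -x side, level with the tongue; axes as the block's. The block is 10 mm ahead of it in y with the play taken up forward, 10 mm behind after a pull back. The back stop lets the block go 45 mm or more behind the mark.
- set_mark: Set mark of the loaded driver: fixed dark steel clip 20 mm long with an upright blade 4 mm thick, top 64 mm above the table, at the driver's +x edge. Origin at table height, 65 mm to the -x side of the blade, level with it in y; axes as the block's. The block is at the mark at y = 0 in this frame (its small dark index fin in line with the blade). It starts 20 to 90 mm ahead.
- spare_block: Drive block of the other driver, which has no syringe: same shape, size, origin and axes as the drive block. Its driver lies roughly parallel, nearer the robot or farther, about 200 mm away. Not to be moved.

How it is judged:
By the outcome, as a careful person would: the job done as asked, in the order asked, and still so for the second after the job is handed in, with the robot touching nothing.
It also fails if it takes over 32 s, if anything falls off the work surface, if the arm or the gripper's body presses on something with over 40 N, if the wrist force passes 120 N, or if a joint passes its speed limit or range.

### The arm

A 6-joint arm with a two-finger parallel gripper is mounted at the origin on the work surface. World frame = base frame: x ahead of the robot, y to its left, z up, the work surface at z = 0. Lengths are in mm, angles in rad, forces in N, time in s.
With the tool pointing down it reaches from about 350 to 775 mm from the base axis. Payload 7.3 kg.
Tool frame: the origin (TCP) lies at the very end of the fingers, on their centre line; the grasp point (between the pads) lies 19 mm behind it (manip.pinch_z is the distance from the TCP to the grasp point, in mm); z points along the fingers, y is the line along which they close (so a half turn about z gives the same grasp; the last joint's range is limited). The gripper opens to 92 mm and grips with 3 to 60 N. Pads are 19 mm wide; open, the fingers measure 130 mm over their backs; the gripper's body (75 mm by 190 mm) begins 47 mm behind the grasp point.
Start: joints at [1.191, 0.342, 1.524, -0, 1.275, -0.146], TCP at [121.613, 510.74, 226.741] pointing down, gripper open.
Joint ranges: [-2.53, 2.53], [-0.77, 2.02], [0.04, 2.7], [-1, 4.14], [0.28, 2.66], [-3.11, 3.11]. Speed limits (rad/s): [2.57, 2.57, 3.14, 3.14, 3.14, 3.14].

### API

Orientations are given as a unit quaternion [w, x, y, z].
In Python, from cell import manip gives the robot as it stands. The module is installed in compiled form; this text tells all that it offers.
- The arm moves only by the shell command python3 -m pendant 'ROWS' [OPENING] [FORCE]. ROWS is JSON, a list of rows, each an object with "dp": the shift along the tool's x, y, z in mm, a list of three; "rot": the turn, a rotation vector about the tool's x, y, z in rad, a list of three. In form: [{"dp": [dx, dy, dz], "rot": [wx, wy, wz]}, ...]. A call has 1 to 5 rows; each row shifts and turns the commanded pose from where the row before left it, along the tool's axes as they then stand; what a row does not reach is not made up. A row lasts 1/10 s, in which the tool goes at most 50 mm and 8.59 degrees, less where a joint would pass 70% of its speed; a pose out of reach is approached as far as the arm can. A call with a gripper value outside its range is refused whole. OPENING is the closure in counts, from 0 (fully open) to 255 (shut), set as the call begins (- or left out, the last holds). The fingers move at their own pace and stop on an object; FORCE is the grip in N (left out, the last holds). Time passes only in rows, so rows that do not move let the fingers close. It gives the time, the measured TCP pose, the force, the opening and the grip force at its end, in the units of the state.
- manip.get_obs(): the state, without advancing time (a new reading comes with each control period).
- manip.capture(name): name is "scene" or "top" or "wrist"; returns (picture, depth): 480x640x3 uint8, blue, green, red; 480x640 float32, mm along the optical axis (not along the pixel's ray), 0 where there is no reading.
- manip.camera_model(name): a dict with "fx", "fy", "cx", "cy" (pixels), "camera_from_world" (4x4, takes a point from world to camera coordinates); the wrist camera has in their place "T_tool_cam" (4x4, takes a point from camera to tool coordinates, whose origin is the TCP and whose axes are the flange's). Camera axes: x right, y down, z forward; pixel columns grow to the right and rows downward; lengths in mm; the calibration is good to about 2 mm. A picture is of the moment at which its call begins: read the wrist's pose just before it. camera_model takes no time and is no camera call.
- manip.hand_in(): hands the job in; it is judged then, once.
Trained networks look in the newest picture that a camera, given by its name, has taken for a name from the list of things; names that differ only in an ending like _2 or _b are one class to them, and where a whole thing is asked for, a point or a joint stands for the part that bears it (a point fixed in the world has none). Each returns a list of dicts, best first, with "score" (0 to 1); they miss things now and then, are a little off and sometimes report something else, mostly with a low value. They report only what shows in the picture. A call takes as long as a camera call.
- manip.search_frame(camera, name): "box" ([left, top, right, bottom] in pixels, round what is visible of it).
- manip.cut_out(camera, name): "pixels" (480x640 bool, what is visible of it) and "box" ([left, top, right, bottom] in pixels, round what is visible of it).
- manip.landmark_of(camera, name): "at" ([column, row] in pixels: a listed point, or the origin of a listed thing).
The state is a dict: "t": time; "joints": joint angles; "dq": joint speeds; "effort": joint torques, N m; "eef_pos": TCP position; "ee_rot": TCP orientation; "contact_force": force on the tool from outside, world axes, zero at the start; "moment": the same for the moment, N m; "grip_width": finger opening in mm; "gripper_force": force on a finger pad.
Only numpy, scipy, OpenCV 4.12 (cv2) and the standard library are available. Lean on these libraries where they do the work, as an engineer would, in place of code of your own. Each camera call takes 0.05 s, during which the arm holds its last target. There are 200 camera calls.

## Working session

There is one attempt and no reset: what is moved stays moved. The work goes in short steps, Python scripts to look and compute and a shell command to move; the robot and the scene stay as the last step left them, time stands still between calls to the robot, and variables do not carry over. Pictures are saved under pics/ and viewed, at most 10 in all, crops included, and the job is handed in when it is done.

```bash
mkdir -p pics; cat > h.py <<'E'
import numpy as np, cv2
from cell import manip
def shot(c):
    o=manip.get_obs(); p,d=manip.capture(c); return o,p,d
def w2c(c): return np.array(manip.camera_model(c)["camera_from_world"])
def px2w(c,u,v,depth=None,z=None):
    m=manip.camera_model(c); T=np.linalg.inv(w2c(c))
    r=np.array([(u-m["cx"])/m["fx"],(v-m["cy"])/m["fy"],1.])
    if depth is not None: return T[:3,:3]@(r*depth)+T[:3,3]
    R=T[:3,:3]@r; s=(z-T[2,3])/R[2]; return T[:3,3]+s*R
E
python3 - <<'E'
from h import *
for c in("top","scene"):
    o,p,d=shot(c); cv2.imwrite(f"pics/{c}1.png",p); np.save(f"{c}_d.npy",d)
    for n in("drive_block","spare_block","set_mark","pusher"):
        for f in("landmark_of","search_frame"):
            print(c,n,f,[(np.round(r.get("at",r.get("box")),1).tolist(),round(r["score"],2)) for r in getattr(manip,f)(c,n)])
print(manip.get_obs())
E
```

```text
top drive_block landmark_of []
top drive_block search_frame [([265.5, 262.6, 301.3, 310.3], 0.73)]
top spare_block landmark_of [([286.8, 154.8], 0.73)]
top spare_block search_frame [([264.6, 119.3, 301.0, 171.0], 0.84)]
top set_mark landmark_of []
top set_mark search_frame [([302.1, 249.8, 319.8, 258.9], 0.63)]
top pusher landmark_of [([283.2, 301.8], 0.83)]
top pusher search_frame [([242.6, 260.5, 302.4, 339.1], 0.65)]
scene drive_block landmark_of []
scene drive_block search_frame []
scene spare_block landmark_of [([394.1, 314.6], 0.78)]
scene spare_block search_frame [([364.7, 213.5, 431.8, 304.8], 0.8)]
scene set_mark landmark_of []
scene set_mark search_frame [([296.4, 205.2, 314.3, 233.4], 0.55)]
scene pusher landmark_of [([310.7, 219.1], 0.69)]
scene pusher search_frame [([292.0, 143.4, 339.8, 220.3], 0.93)]
{'t': 0.9, 'joints': array([ 1.19101197e+00,  3.41983620e-01,  1.52412553e+00, -9.35920863e-06,
        1.27539748e+00, -1.46000946e-01]), 'dq': array([ 0.00074389, -0.00018336,  0.00038669,  0.00140245,  0.00046332,
        0.00096744]), 'effort': array([ 2.48289052e-04, -4.31128478e+01, -2.44480884e+01,  7.19147455e-02,
        4.83990158e-02, -3.04314108e-05]), 'eef_pos': array([121.60569073, 510.72960857, 226.74008828]), 'ee_rot': array([1.55002691e-05, 1.16624337e-01, 9.93176098e-01, 4.03684405e-05]), 'contact_force': array([-0.16755288, -0.76289838,  0.05499369]), 'moment': array([-0.04062269,  0.02260824,  0.00776065]), 'gripper_force': 0.0, 'grip_width': 91.95449936187997}
```

View pics/top1.png

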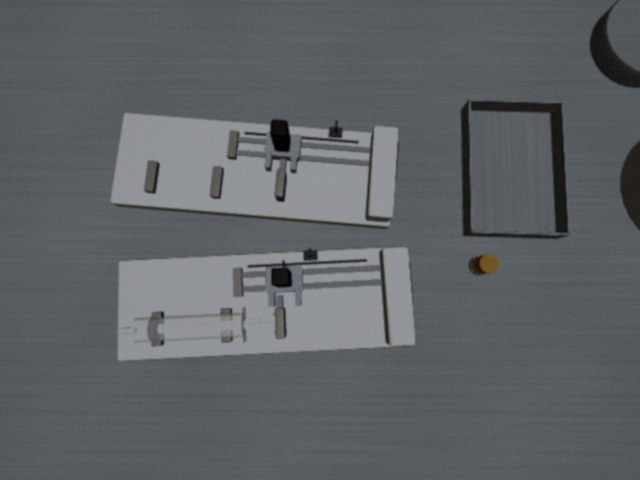

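View pics/scene1.png

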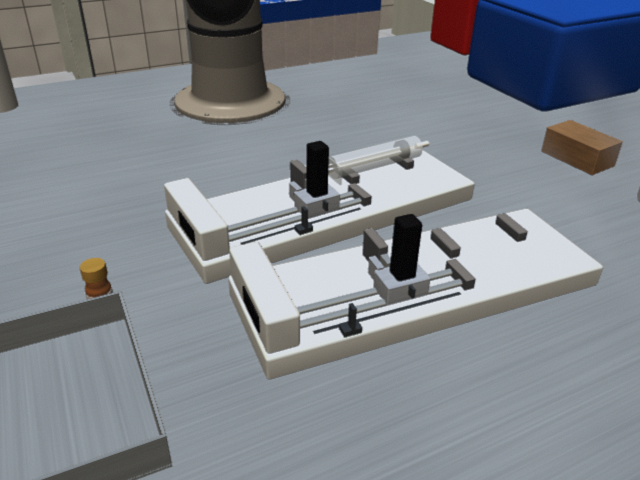

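The top view shows the loaded driver (clear syringe) as the lower unit: post at about (281,277), mark clip at (310,255), pusher plate at (281,322), motor at right (400,297). The spare unit is the upper one, with its post at (281,135). The scene view agrees (loaded driver nearer the robot).

```bash
python3 - <<'E'
from h import *
d=np.load("top_d.npy"); p=cv2.imread("pics/top1.png"); m=manip.camera_model("top"); T=np.linalg.inv(w2c("top"))
v,u=np.mgrid[:480,:640]
P=np.stack([(u-m["cx"])/m["fx"]*d,(v-m["cy"])/m["fy"]*d,d],-1)@T[:3,:3].T+T[:3,3]
print("cam",T[:3,3],m["fx"])
for n,(c,r) in dict(post=(281,275),rail=(300,262),unit=(200,290),motor=(398,297),clip=(310,255),table=(200,400)).items(): print(n,P[r,c].round(1))
reg=(u>255)&(u<320)&(v>240)&(v<320)&(d>0)
def st(n,s): print(n,s.sum(),"px",u[s].mean().round(1),v[s].mean().round(1),P[s].mean(0).round(1),P[s].min(0).round(1),P[s].max(0).round(1))
st("post",reg&(P[...,2]>110))
st("blade",reg&(P[...,2]>45)&(u>301)&(v<262))
un=((v>235)&(v<370)&(P[...,2]>15)&(P[...,2]<50)&(d>0)).astype(np.uint8)
c=max(cv2.findContours(un,0,2)[0],key=cv2.contourArea); q=cv2.boxPoints(cv2.minAreaRect(c)); print([P[min(int(b),479),int(a)].round(0).tolist() for a,b in q],q)
# rail slot dark line edges: motor front edge
print("slot",px2w("top",248,266.5,z=30),px2w("top",366,261,z=30))
mo=(v>235)&(v<360)&(u>370)&(u<420)&(P[...,2]>55); st("motor",mo)
q=cv2.boxPoints(cv2.minAreaRect(max(cv2.findContours(mo.astype(np.uint8),0,2)[0],key=cv2.contourArea)));print([px2w("top",a,b,z=P[mo][:,2].mean()).round(0).tolist() for a,b in q])
E
```

```text
cam [ 452.85804526 -100.62712966  692.75315596] 466.382343668901
post [482.9 -55.4 125. ]
rail [506.5 -74.6  28.9]
unit [466.7  66.2  29.5]
motor [ 457.1 -205.5   72.8]
clip [513.5 -89.4  60.8]
table [311.8  67.8  -1.3]
post 332 px 279.9 276.5 [481.1 -54.  123.8] [470.9 -64.9 110.4] [491.7 -42.9 127.1]
blade 27 px 309.9 252.0 [517.5 -89.2  61.6] [513.3 -90.8  45.7] [522.8 -86.7  65.8]
[[513.0, 208.0, 1.0], [535.0, -217.0, -1.0], [390.0, -217.0, 25.0], [367.0, 189.0, 1.0]] [[111.92762 259.93478]
 [396.78625 245.20071]
 [402.      346.00003]
 [117.14136 360.7341 ]]
slot [499.90923677  -0.82485724  30.        ] [ 507.96712319 -168.51810304   30.        ]
motor 2753 px 397.9 296.1 [ 458.7 -204.9   75.9] [ 395.1 -227.4   55.1] [ 524.1 -100.6  692.8]
[[522.0, -183.0, 76.0], [525.0, -221.0, 76.0], [397.0, -226.0, 76.0], [394.0, -190.0, 76.0]]
```

```bash
python3 - <<'E'
from h import *
m=manip.camera_model("wrist"); print({k:np.array(m[k]).round(3).tolist() for k in m}, manip.pinch_z)
p=cv2.imread("pics/top1.png")[235:325,235:340]
cv2.imwrite("pics/c1.png",cv2.resize(p,None,fx=6,fy=6,interpolation=2))
E
```

```text
{'fx': 425.452, 'fy': 425.452, 'cx': 309.6, 'cy': 236.042, 'T_tool_cam': [[-0.0, -0.969, -0.248, 68.275], [1.0, -0.0, 0.0, 1.297], [-0.0, -0.248, 0.969, -159.484], [0.0, 0.0, 0.0, 1.0]]} 18.8
```

```bash
python3 -m pendant '[{"dp":[0,-20,0],"rot":[0,0,-0.14]},{"dp":[0,-20,0],"rot":[0,0,-0.139]},{"dp":[-23,-40,0],"rot":[0,0,0]},{"dp":[-23,-40,0],"rot":[0,0,0]},{"dp":[-23,-40,0],"rot":[0,0,0]}]'
python3 -m pendant '[{"dp":[-23,-40,5],"rot":[0,0,0]},{"dp":[-23,-40,5],"rot":[0,0,0]},{"dp":[-23,-40,5],"rot":[0,0,0]},{"dp":[-23,-40,5],"rot":[0,0,0]},{"dp":[-23,-40,5],"rot":[0,0,0]}]'
```

```text
t: 1.4
eef_pos: [189.8, 353.3, 226.8]
ee_rot: [0.0, -0.023, 1.0, 0.0]
contact_force: [1.5, 0.7, 0.3]
grip_width: 91.8
gripper_force: 0.0
t: 1.9
eef_pos: [314.2, 158.4, 201.9]
ee_rot: [0.001, -0.023, 1.0, 0.0]
contact_force: [0.4, 0.5, 0.7]
grip_width: 91.6
gripper_force: 0.0
```

```bash
python3 -m pendant '[{"dp":[-26,-36,8],"rot":[0,0,0]},{"dp":[-26,-36,8],"rot":[0,0,0]},{"dp":[-26,-36,8],"rot":[0,0,0]},{"dp":[-26,-36,8],"rot":[0,0,0]},{"dp":[-26,-36,8],"rot":[0,0,0]}]'
python3 -m pendant '[{"dp":[-26,-36,8],"rot":[0,0,0]},{"dp":[0,0,0],"rot":[0,0,0]},{"dp":[0,0,0],"rot":[0,0,0]}]'
python3 - <<'E'
from h import *
o,p,d=shot("wrist"); cv2.imwrite("pics/w1.png",p); np.savez("w1.npz",d=d,p=o["eef_pos"],q=o["ee_rot"])
for n in("drive_block","set_mark","pusher"): print(n,[(np.round(r["at"],1).tolist(),round(r["score"],2)) for r in manip.landmark_of("wrist",n)])
E
```

```text
t: 2.4
eef_pos: [452.4, -15.7, 161.5]
ee_rot: [0.0, -0.022, 1.0, 0.0]
contact_force: [0.7, 0.3, 0.0]
grip_width: 91.8
gripper_force: 0.0
t: 2.7
eef_pos: [478.7, -49.2, 153.1]
ee_rot: [-0.001, -0.022, 1.0, 0.0]
contact_force: [-0.8, 1.4, -0.1]
grip_width: 91.7
gripper_force: 0.0
drive_block [([304.0, 219.3], 0.87)]
set_mark []
pusher [([310.4, 185.1], 0.97)]
```

View pics/w1.png

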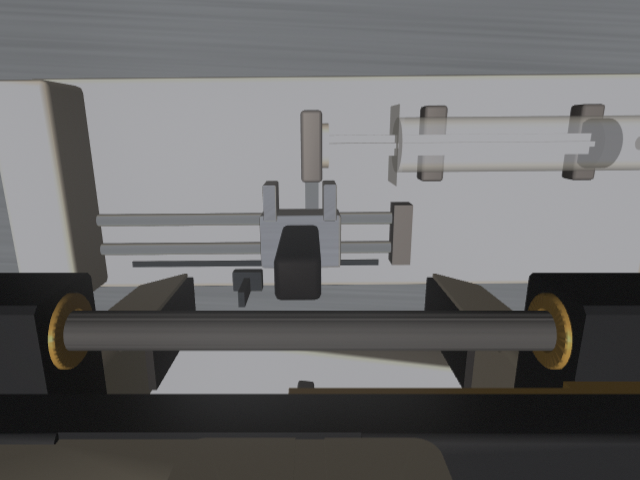

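The wrist view shows the post top at about (298,275), the clip at (248,280) with its blade reaching down to (241,303), the cheeks straddling the tongue at (312,190), and the pusher at (311,145).

```bash
cat >> h.py <<'E'
from scipy.spatial.transform import Rotation as Ro
def wristcloud(d,pos,q):
    m=manip.camera_model("wrist"); C=np.array(m["T_tool_cam"]); R=Ro.from_quat(np.roll(q,-1)).as_matrix()
    v,u=np.mgrid[:480,:640]
    P=np.stack([(u-m["cx"])/m["fx"]*d,(v-m["cy"])/m["fy"]*d,d],-1)@C[:3,:3].T+C[:3,3]
    return u,v,P@R.T+pos
E
python3 - <<'E'
from h import *
a=np.load("w1.npz"); u,v,P=wristcloud(a["d"],a["p"],a["q"]); ok=a["d"]>0
# unit direction from rail slot (dark) & unit near edge by height step at rows<110
z=P[...,2]; pts=[]
for c in range(150,600,10):
    r=[k for k in range(60,100) if ok[k,c] and z[k,c]>20]
    if r: pts.append(P[r[0],c,:2])
pts=np.array(pts); s=np.polyfit(pts[:,1],pts[:,0],1); print("edge slope dx/dy",s)
Y=np.array([s[0],1,0]);Y/=np.linalg.norm(Y); X=np.array([Y[1],-Y[0],0]); print("Y",Y,"tool y",Ro.from_quat(np.roll(a["q"],-1)).as_matrix()[:,1])
B=np.stack([P@X,P@Y,z],-1)
def st(n,s): print(n,s.sum(),"px",u[s].min(),u[s].max(),v[s].min(),v[s].max(),"B",B[s].mean(0).round(1),np.percentile(B[s],2,0).round(1),np.percentile(B[s],98,0).round(1))
post=ok&(u>260)&(u<340)&(v<305)&(z>122);st("post top",post)
bl=ok&(u>225)&(u<270)&(v>265)&(v<308)&(z>36);st("clip",bl); st("blade",bl&(z>52)); st("bladetop",bl&(z>61))
pu=ok&(u>295)&(u<325)&(v>108)&(v<185)&(z>62);st("pusher",pu)
st("cheekL",ok&(u>260)&(u<282)&(v>180)&(v<208)&(z>50)); st("cheekR",ok&(u>320)&(u<340)&(v>180)&(v<208)&(z>50))
cv2.imwrite("pics/w1c.png",cv2.resize(cv2.imread("pics/w1.png")[225:315,215:345],None,fx=6,fy=6,interpolation=2))
E
```

```text
edge slope dx/dy [-5.13083040e-02  3.77570261e+02]
Y [-0.0512409   0.99868632  0.        ] tool y [-4.33354913e-02  9.99060285e-01  7.62984126e-04]
post top 2067 px 274 320 255 300 B [475.5 -77.7 126. ] [465.8 -88.1 123.2] [486.3 -67.5 127.6]
clip 783 px 232 269 266 307 B [ 508.4 -113.9   46.1] [ 492.8 -124.2   36.9] [ 516.3 -100.5   66. ]
blade 218 px 238 269 266 307 B [ 508.6 -112.9   61.8] [ 491.6 -116.9   52.5] [516.5 -98.   66.3]
bladetop 131 px 238 245 290 307 B [ 511.2 -114.8   64.8] [ 506.5 -116.9   61.7] [ 516.5 -112.9   66.4]
pusher 1620 px 300 324 111 184 B [418.2 -70.1  69.1] [399.7 -76.3  64.6] [437.5 -63.2  70.9]
cheekL 367 px 262 277 183 207 B [446.8 -95.3  61.1] [440.6 -99.4  50.9] [453.7 -91.8  63.7]
cheekR 346 px 322 336 182 207 B [446.9 -59.8  61.9] [440.7 -63.6  54. ] [453.9 -55.8  63.6]
```

View pics/w1c.png

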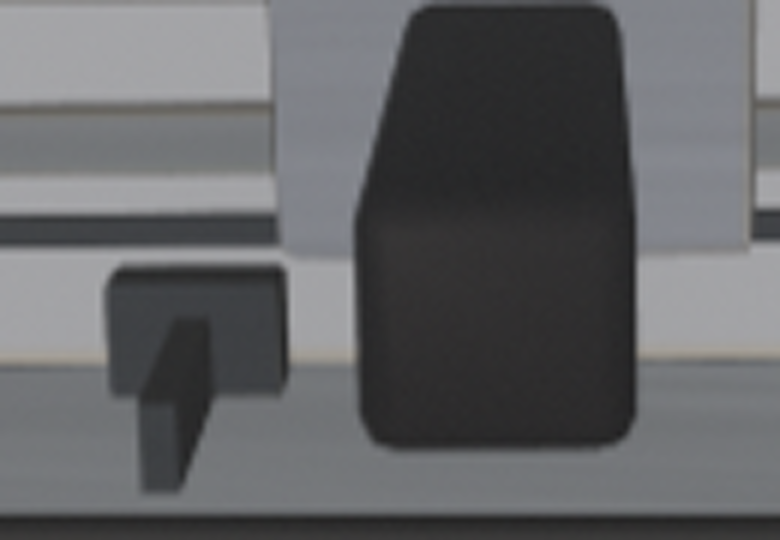

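```bash
python3 - <<'E'
from h import *
a=np.load("w1.npz"); R=Ro.from_quat(np.roll(a["q"],-1)).as_matrix(); print(a["p"],R.T@(np.array([480,-53.3,84])-a["p"]))
E
```

```text
[478.74455672 -49.1727771  153.14920062] [-1.17231743 -4.23050948 69.14441781]
```

```bash
python3 -m pendant '[{"dp":[-1,-4,20],"rot":[0,0,-0.006]},{"dp":[0,0,25],"rot":[0,0,0]},{"dp":[0,0,24],"rot":[0,0,0]},{"dp":[0,0,0],"rot":[0,0,0]}]' 0 30
python3 -m pendant '[{"dp":[0,0,0],"rot":[0,0,0]},{"dp":[0,0,0],"rot":[0,0,0]},{"dp":[0,0,0],"rot":[0,0,0]},{"dp":[0,0,0],"rot":[0,0,0]},{"dp":[0,0,0],"rot":[0,0,0]}]' 255 30
python3 -m pendant '[{"dp":[0,0,0],"rot":[0,0,0]},{"dp":[0,0,0],"rot":[0,0,0]},{"dp":[0,0,0],"rot":[0,0,0]}]'
```

```text
t: 3.3
eef_pos: [478.0, -51.3, 82.8]
ee_rot: [-0.002, -0.026, 1.0, 0.001]
contact_force: [0.4, 0.6, 0.5]
grip_width: 91.8
gripper_force: 0.0
t: 3.8
eef_pos: [480.4, -52.7, 85.2]
ee_rot: [0.0, -0.026, 1.0, -0.0]
contact_force: [0.3, -0.4, -0.3]
grip_width: 56.3
gripper_force: 0.0
t: 4.1
eef_pos: [480.2, -52.7, 84.7]
ee_rot: [-0.0, -0.026, 1.0, 0.0]
contact_force: [0.4, -0.9, -0.5]
grip_width: 32.3
gripper_force: 0.0
```

```bash
python3 -m pendant '[{"dp":[0,0,0],"rot":[0,0,0]},{"dp":[0,0,0],"rot":[0,0,0]},{"dp":[0,0,0],"rot":[0,0,0]},{"dp":[0,0,0],"rot":[0,0,0]}]'
```

```text
t: 4.5
eef_pos: [480.2, -52.8, 84.7]
ee_rot: [0.0, -0.026, 1.0, -0.0]
contact_force: [-1.2, -2.1, -0.9]
grip_width: 21.7
gripper_force: 30.0
```

```bash
python3 -m pendant '[{"dp":[0,-8,0],"rot":[0,0,0]},{"dp":[0,-10,0],"rot":[0,0,0]},{"dp":[0,-10,0],"rot":[0,0,0]},{"dp":[0,-10,0],"rot":[0,0,0]}]'
python3 -m pendant '[{"dp":[0,-10,0],"rot":[0,0,0]},{"dp":[0,-10,0],"rot":[0,0,0]},{"dp":[0,-10,0],"rot":[0,0,0]},{"dp":[0,-8,0],"rot":[0,0,0]},{"dp":[0,0,0],"rot":[0,0,0]}]'
python3 - <<'E'
from h import *
o,p,d=shot("wrist"); cv2.imwrite("pics/w2.png",p); np.savez("w2.npz",d=d,p=o["eef_pos"],q=o["ee_rot"]); print(o["eef_pos"],o["contact_force"],o["eef_pos"]@[-.0512,.9987,0]+114.9)
E
```

```text
t: 4.9
eef_pos: [482.1, -91.1, 84.7]
ee_rot: [-0.0, -0.026, 1.0, 0.0]
contact_force: [0.7, 5.3, -0.1]
grip_width: 22.0
gripper_force: 30.0
t: 5.4
eef_pos: [484.1, -130.3, 84.7]
ee_rot: [0.0, -0.025, 1.0, -0.001]
contact_force: [-0.1, -2.0, -1.3]
grip_width: 21.3
gripper_force: 30.0
[ 484.13727619 -130.29407491   84.66439458] [-0.07101418 -2.025544   -1.30655654] -40.01252115450106
```

View pics/w2.png

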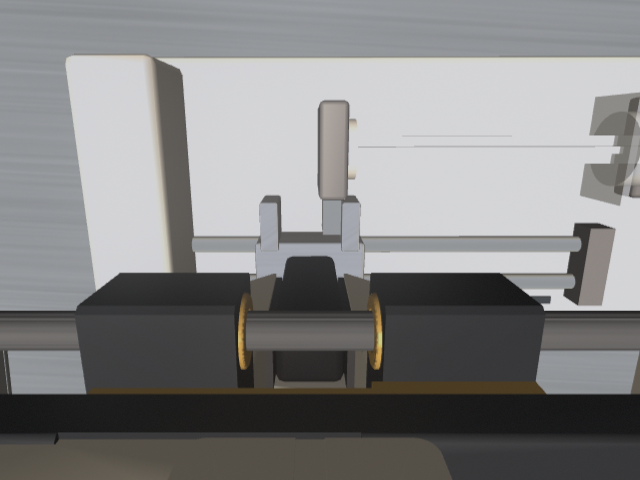

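The block was drawn back about 40 mm behind the mark, and the tongue at (333,215) now lies against the front cheek at (350,222). Next I bring it forward and stop short to check.

```bash
python3 -m pendant '[{"dp":[0,7,0],"rot":[0,0,0]},{"dp":[0,8,0],"rot":[0,0,0]},{"dp":[0,8,0],"rot":[0,0,0]},{"dp":[0,8,0],"rot":[0,0,0]},{"dp":[0,6,0],"rot":[0,0,0]}]'
python3 -m pendant '[{"dp":[0,0,0],"rot":[0,0,0]},{"dp":[0,0,0],"rot":[0,0,0]}]'
python3 - <<'E'
from h import *
o=manip.get_obs(); print(o["eef_pos"],o["contact_force"],o["eef_pos"]@[-.0512,.9987,0]+114.7)
o,p,d=shot("scene"); cv2.imwrite("pics/s2.png",cv2.resize(p[130:250,230:390],None,fx=5,fy=5,interpolation=2))
o,p,d=shot("wrist"); cv2.imwrite("pics/w3.png",p)
E
```

```text
t: 5.95
eef_pos: [482.1, -90.8, 84.7]
ee_rot: [0.0, -0.026, 1.0, -0.0]
contact_force: [0.4, -4.7, -2.7]
grip_width: 21.8
gripper_force: 30.0
t: 6.15
eef_pos: [482.1, -90.7, 84.7]
ee_rot: [-0.0, -0.026, 1.0, 0.001]
contact_force: [0.8, 1.6, -2.2]
grip_width: 21.8
gripper_force: 30.0
[482.08949012 -90.68297267  84.67959787] [ 0.8174296   1.55115772 -2.19528534] -0.5480666991014971
```

View pics/s2.png

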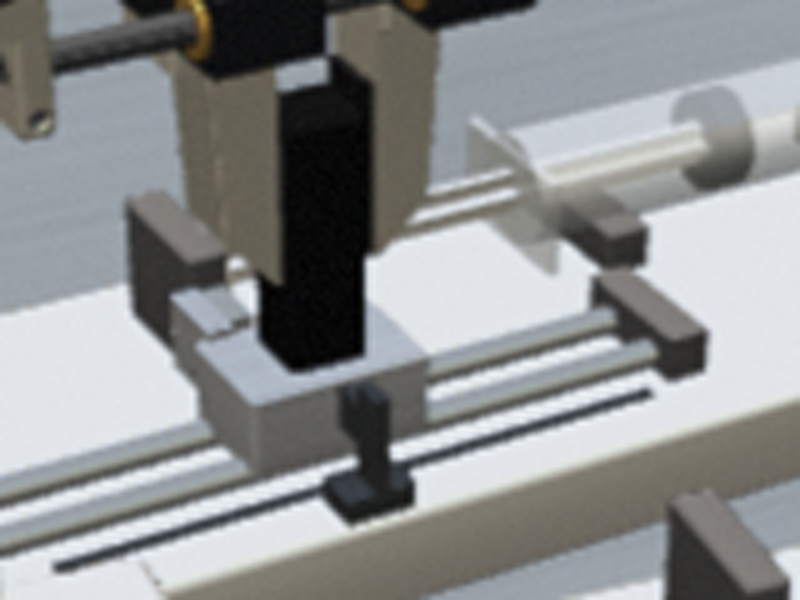

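The scene crop shows the small fin at (352,410) just behind the blade at (375,425), so they are almost in line. I'll put a number on it using the carriage face corners and the blade.

```bash
python3 - <<'E'
from h import *
Y=np.array([-.0505,.9987,0]);X=np.array([.9987,.0505,0])
m=manip.camera_model("scene");T=np.linalg.inv(w2c("scene"))
def hit(c,r,x):
    u,v=230+(c+.5)/5-.5,130+(r+.5)/5-.5
    R=T[:3,:3]@np.array([(u-m["cx"])/m["fx"],(v-m["cy"])/m["fy"],1.]); s=(x-T[:3,3]@X)/(R@X); P=T[:3,3]+s*R
    return (P@Y).round(1),P[2].round(1)
xb=476.1
print("cam",T[:3,3])
for n,c,r,x in[("TL",258,405,xb+17),("TR",425,360,xb+17),("BL",262,475,xb+17),("BR",427,411,xb+17),("fin left edge",341,410,xb+22),("blade left",359,440,516.5),("blade right",390,440,516.5),("bladeTopL",362,405,516.5),("bladeTopR",390,400,516.5),("postL",293,368,xb+11),("postR",363,353,xb+11)]: print(n,hit(c,r,x))
o=manip.get_obs();print("tcp",o["eef_pos"]@Y)
o,p,d=shot("top"); cv2.imwrite("pics/t2.png",cv2.resize(p[225:335,240:420],None,fx=4.4,fy=4.4,interpolation=2))
E
```

```text
cam [1076.05841513 -361.66245747  442.76881269]
TL (np.float64(-137.5), np.float64(55.3))
TR (np.float64(-90.6), np.float64(54.8))
BL (np.float64(-136.8), np.float64(34.7))
BR (np.float64(-89.8), np.float64(39.5))
fin left edge (np.float64(-117.2), np.float64(50.6))
blade left (np.float64(-122.2), np.float64(53.6))
blade right (np.float64(-113.6), np.float64(51.0))
bladeTopL (np.float64(-121.4), np.float64(63.3))
bladeTopR (np.float64(-113.7), np.float64(62.4))
postL (np.float64(-124.7), np.float64(59.0))
postR (np.float64(-105.1), np.float64(57.7))
tcp -115.38659850870206
```

View pics/t2.png

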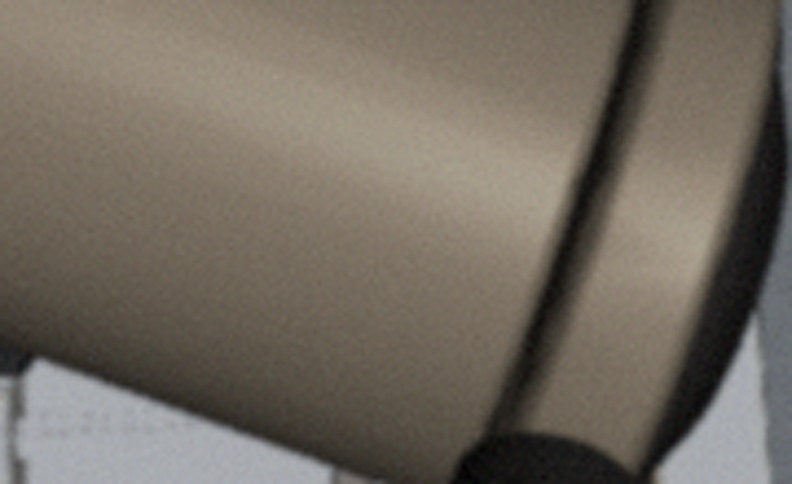

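The arm hides the block in the top view. The estimates agree to within about 1.5 mm, so I'll release, rise and look from over the fin. A later correction forward is still possible.

```bash
python3 -m pendant '[{"dp":[0,0,0],"rot":[0,0,0]},{"dp":[0,0,0],"rot":[0,0,0]},{"dp":[0,0,0],"rot":[0,0,0]},{"dp":[0,0,0],"rot":[0,0,0]},{"dp":[0,0,0],"rot":[0,0,0]}]' 0
python3 -m pendant '[{"dp":[0,0,-25],"rot":[0,0,0]},{"dp":[0,0,-30],"rot":[0,0,0]},{"dp":[-30,0,-15],"rot":[0,0,0]},{"dp":[-35,0,0],"rot":[0,0,0]},{"dp":[-33,0,0],"rot":[0,0,0]}]'
python3 -m pendant '[{"dp":[0,0,0],"rot":[0,0,0]},{"dp":[0,0,0],"rot":[0,0,0]}]'
python3 - <<'E'
from h import *
o,p,d=shot("wrist"); cv2.imwrite("pics/w4.png",p); np.savez("w4.npz",d=d,p=o["eef_pos"],q=o["ee_rot"])
cv2.imwrite("pics/w4c.png",cv2.resize(p[50:190,220:400],None,fx=4,fy=4,interpolation=2))
E
```

```text
t: 6.8
eef_pos: [482.1, -91.7, 84.7]
ee_rot: [0.0, -0.026, 1.0, 0.0]
contact_force: [0.1, 0.5, -0.7]
grip_width: 57.3
gripper_force: 0.0
t: 7.3
eef_pos: [581.6, -86.7, 155.8]
ee_rot: [0.001, -0.025, 1.0, -0.0]
contact_force: [-0.5, 0.2, -0.2]
grip_width: 91.2
gripper_force: 0.0
t: 7.5
eef_pos: [579.6, -86.4, 154.0]
ee_rot: [-0.001, -0.026, 1.0, 0.0]
contact_force: [-0.4, 0.4, -0.5]
grip_width: 91.8
gripper_force: 0.0
```

View pics/w4c.png

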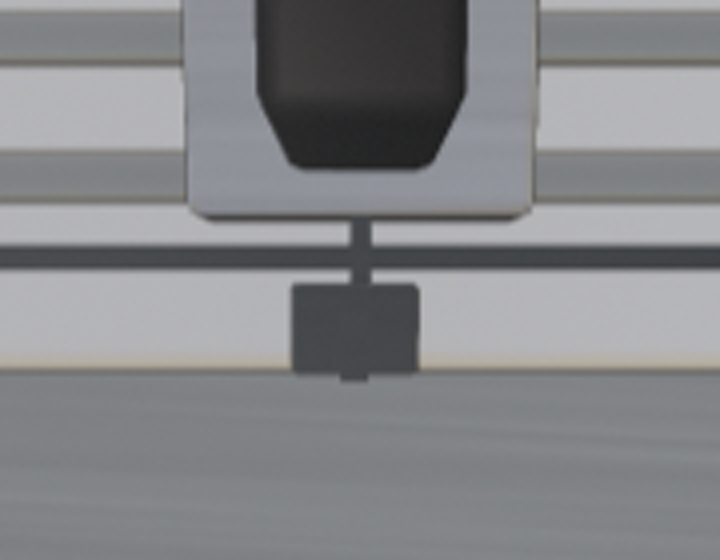

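The view from above shows the fin centred at column 361 and the clip and blade at about 355 (6.5–7 px per mm), so the block is about 1 mm ahead. I'll measure this more precisely, along with the play.

```bash
python3 - <<'E'
from h import *
a=np.load("w4.npz"); u,v,P=wristcloud(a["d"],a["p"],a["q"]); ok=a["d"]>0; z=P[...,2]
Y=np.array([-.0505,.9987,0]);X=np.array([.9987,.0505,0]); B=np.stack([P@X,P@Y,z],-1)
g=cv2.cvtColor(cv2.imread("pics/w4.png"),6).astype(float)
m=manip.camera_model("wrist");C=np.array(m["T_tool_cam"]);R=Ro.from_quat(np.roll(a["q"],-1)).as_matrix()
def yat(c,r,zz):
    ray=R@C[:3,:3]@np.array([(c-m["cx"])/m["fx"],(r-m["cy"])/m["fy"],1]); o=R@C[:3,3]+a["p"]; s=(zz-o[2])/ray[2]; return (o+s*ray)@Y
def edges(r,l,h):  # subpixel extremes of gradient
    q=np.diff(g[r,l:h+1]); f=lambda q:(np.clip(q,0,None)**2@np.arange(len(q)))/(np.clip(q,0,None)**2).sum()+l+.5
    return f(-q),f(q)
for n,rows,l,h,zz in[("fin",[106,107,108],300,320,55),("fin2",[118],300,320,55),("clip",range(124,140,3),280,340,38),("blade",[143,144],297,320,64),("carriage",range(60,96,8),255,365,55)]:
    for r in rows:
        e=edges(r,l,h); c=sum(e)/2; print(n,r,np.round(e,1),round(yat(c,r,zz),2), end="; ")
    print()
print("z med fin",np.median(z[105:109,308:312]),"carr",np.median(z[95:100,280:300]),"clip",np.median(z[126:136,296:300]),"blade",np.median(z[130:143,308:310]))
s=ok&(v<40)&(z>62)&(z<72)&(u>260)&(u<380); print("low thing",s.sum())
E
```

```text
fin 106 [307.1 312.4] -113.65; fin 107 [307.1 312.4] -113.66; fin 108 [307.1 312.4] -113.67; 
fin2 118 [307.2 312.4] -113.64; 
clip 124 [292.4 324.5] -114.46; clip 127 [292.4 324.5] -114.46; clip 130 [292.3 324.4] -114.48; clip 133 [292.3 324.4] -114.49; clip 136 [292.4 324.2] -114.56; clip 139 [292.3 324.2] -114.56; 
blade 143 [304.5 311.5] -114.66; blade 144 [304.6 311.5] -114.64; 
carriage 60 [303.8 329.8] -109.71; carriage 68 [286.7 342.1] -111.03; carriage 76 [278.5 336.8] -114.9; carriage 84 [285.3 335.5] -113.28; carriage 92 [321.4 302.2] -112.47; 
z med fin 57.53937689117835 carr 59.601939557287125 clip 39.730464257297086 blade 65.61595815359479
low thing 898
```

The block is 0.9 mm ahead. There is ample time, so I'll repeat the draw-back and approach the mark more slowly, aiming for a TCP y of about -91.6.

```bash
python3 -m pendant '[{"dp":[33,0,0],"rot":[0,0,0]},{"dp":[35,0,0],"rot":[0,0,0]},{"dp":[30,0,0],"rot":[0,0,0]},{"dp":[0,0,0],"rot":[0,0,0]},{"dp":[0,0,25],"rot":[0,0,0]}]' 0 30
python3 -m pendant '[{"dp":[0,0,25],"rot":[0,0,0]},{"dp":[0,0,20],"rot":[0,0,0]},{"dp":[0,0,0],"rot":[0,0,0]},{"dp":[0,0,0],"rot":[0,0,0]}]'
python3 -m pendant '[{"dp":[0,0,0],"rot":[0,0,0]},{"dp":[0,0,0],"rot":[0,0,0]},{"dp":[0,0,0],"rot":[0,0,0]},{"dp":[0,0,0],"rot":[0,0,0]},{"dp":[0,0,0],"rot":[0,0,0]}]' 255 30
python3 -m pendant '[{"dp":[0,0,0],"rot":[0,0,0]},{"dp":[0,0,0],"rot":[0,0,0]},{"dp":[0,0,0],"rot":[0,0,0]},{"dp":[0,0,0],"rot":[0,0,0]},{"dp":[0,0,0],"rot":[0,0,0]}]'
python3 -m pendant '[{"dp":[0,0,0],"rot":[0,0,0]},{"dp":[0,0,0],"rot":[0,0,0]},{"dp":[0,0,0],"rot":[0,0,0]}]'
```

```text
t: 8.05
eef_pos: [483.3, -92.5, 132.6]
ee_rot: [0.004, -0.025, 1.0, -0.001]
contact_force: [0.6, -0.9, -0.4]
grip_width: 92.0
gripper_force: 0.0
t: 8.45
eef_pos: [482.3, -91.7, 85.1]
ee_rot: [0.0, -0.026, 1.0, 0.0]
contact_force: [0.6, -0.5, 0.1]
grip_width: 92.0
gripper_force: 0.0
t: 8.95
eef_pos: [482.2, -91.6, 84.9]
ee_rot: [0.0, -0.026, 1.0, -0.0]
contact_force: [0.1, -0.1, 0.3]
grip_width: 56.4
gripper_force: 0.0
t: 9.45
eef_pos: [482.2, -91.6, 84.7]
ee_rot: [-0.0, -0.026, 1.0, 0.0]
contact_force: [0.6, 0.6, 0.3]
grip_width: 21.7
gripper_force: 30.0
t: 9.75
eef_pos: [482.2, -91.6, 84.7]
ee_rot: [0.0, -0.026, 1.0, 0.0]
contact_force: [0.6, 0.5, -0.6]
grip_width: 21.6
gripper_force: 30.0
```

```bash
python3 -m pendant '[{"dp":[0,-8,0],"rot":[0,0,0]},{"dp":[0,-10,0],"rot":[0,0,0]},{"dp":[0,-10,0],"rot":[0,0,0]},{"dp":[0,-8,0],"rot":[0,0,0]},{"dp":[0,0,0],"rot":[0,0,0]}]'
python3 -m pendant '[{"dp":[0,6,0],"rot":[0,0,0]},{"dp":[0,8,0],"rot":[0,0,0]},{"dp":[0,7,0],"rot":[0,0,0]},{"dp":[0,5,0],"rot":[0,0,0]},{"dp":[0,3,0],"rot":[0,0,0]}]'
python3 -m pendant '[{"dp":[0,2,0],"rot":[0,0,0]},{"dp":[0,1,0],"rot":[0,0,0]},{"dp":[0,1,0],"rot":[0,0,0]},{"dp":[0,0,0],"rot":[0,0,0]},{"dp":[0,0,0],"rot":[0,0,0]}]'
```

```text
t: 10.25
eef_pos: [484.1, -129.2, 84.7]
ee_rot: [0.0, -0.025, 1.0, -0.0]
contact_force: [0.2, -1.0, -0.1]
grip_width: 21.7
gripper_force: 30.0
t: 10.75
eef_pos: [482.5, -98.0, 84.7]
ee_rot: [0.0, -0.026, 1.0, -0.0]
contact_force: [-0.0, -4.3, -2.3]
grip_width: 22.0
gripper_force: 30.0
t: 11.25
eef_pos: [482.3, -94.6, 84.7]
ee_rot: [0.0, -0.026, 1.0, 0.0]
contact_force: [0.5, -2.6, -2.0]
grip_width: 21.6
gripper_force: 30.0
```

Now at y = -94.6, with 3 mm still to go.

```bash
python3 -m pendant '[{"dp":[0,1,0],"rot":[0,0,0]},{"dp":[0,1,0],"rot":[0,0,0]},{"dp":[0,0.6,0],"rot":[0,0,0]},{"dp":[0,0,0],"rot":[0,0,0]},{"dp":[0,0,0],"rot":[0,0,0]}]'
```

```text
t: 11.75
eef_pos: [482.2, -91.9, 84.7]
ee_rot: [-0.0, -0.026, 1.0, 0.0]
contact_force: [0.1, -2.5, -2.9]
grip_width: 21.8
gripper_force: 30.0
```

```bash
python3 -m pendant '[{"dp":[0,0.3,0],"rot":[0,0,0]},{"dp":[0,0,0],"rot":[0,0,0]},{"dp":[0,0,0],"rot":[0,0,0]}]'
python3 -m pendant '[{"dp":[0,0,0],"rot":[0,0,0]},{"dp":[0,0,0],"rot":[0,0,0]},{"dp":[0,0,0],"rot":[0,0,0]},{"dp":[0,0,0],"rot":[0,0,0]},{"dp":[0,0,0],"rot":[0,0,0]}]' 0
python3 -m pendant '[{"dp":[0,0,-25],"rot":[0,0,0]},{"dp":[0,0,-30],"rot":[0,0,0]},{"dp":[-20,0,-15],"rot":[0,0,0]},{"dp":[-30,0,0],"rot":[0,0,0]},{"dp":[-30,0,0],"rot":[0,0,0]}]'
python3 -m pendant '[{"dp":[0,0,0],"rot":[0,0,0]},{"dp":[0,0,0],"rot":[0,0,0]}]'
python3 - <<'E'
from h import *
o,p,d=shot("wrist"); cv2.imwrite("pics/w5.png",p)
cv2.imwrite("pics/w5c.png",cv2.resize(p[0:190,220:400],None,fx=3,fy=3,interpolation=2))
E
```

```text
t: 12.05
eef_pos: [482.1, -91.7, 84.7]
ee_rot: [-0.0, -0.026, 1.0, 0.0]
contact_force: [-0.3, -4.9, -2.4]
grip_width: 21.8
gripper_force: 30.0
t: 12.55
eef_pos: [482.2, -91.6, 84.8]
ee_rot: [0.0, -0.026, 1.0, 0.0]
contact_force: [-0.3, -0.9, 0.8]
grip_width: 57.3
gripper_force: 0.0
t: 13.05
eef_pos: [563.3, -87.6, 155.8]
ee_rot: [0.001, -0.025, 1.0, -0.0]
contact_force: [-0.1, -0.1, -0.2]
grip_width: 91.4
gripper_force: 0.0
t: 13.25
eef_pos: [561.6, -87.4, 154.1]
ee_rot: [-0.001, -0.026, 1.0, 0.0]
contact_force: [-0.2, 0.1, -0.3]
grip_width: 91.8
gripper_force: 0.0
```

View pics/w5c.png

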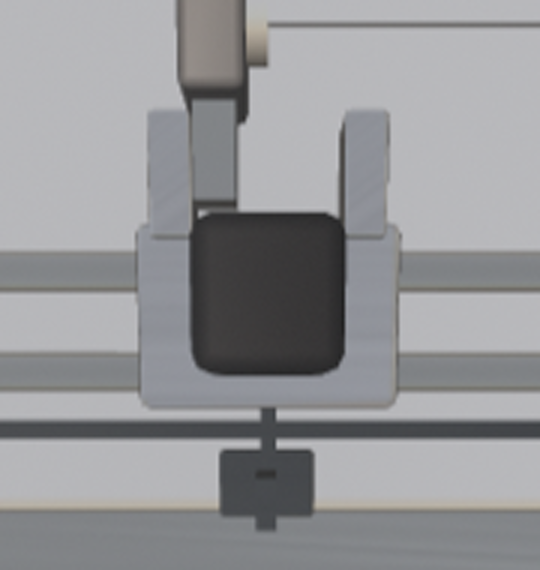

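The fin (column 268) is in line with the blade (266), about 0.3 mm off. The tongue at (214,150) lies against the rear cheek, so the play is taken up forward, and the gripper is clear of everything.

```bash
python3 -c "
from cell import manip; print(manip.hand_in())"
```

```text
the job is handed in; nothing more can be done
None
```

The job is handed in: the loaded driver's block stands within about 0.3 mm of its mark, its last movement was forward with the play taken up, the gripper has let go and is clear, and the spare block was left alone; the first pass stopped 0.9 mm ahead, so I drew the block back and brought it forward a second time.

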